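Refit the cover of a desktop dust box and bolt it

ROBOT

A 6-joint arm with a two-finger parallel gripper is mounted at the origin on the work surface; the furniture and walls round the work are solid. World frame = base frame: x ahead of the robot, y to its left, z up, the work surface at z = 0. Lengths are in m, angles in rad, forces in N, time in s.
With the tool pointing down it reaches from about 0.275 to 0.85 m from the base axis. Payload 19 kg.
Tool frame: the origin (TCP) lies at the very end of the fingers, on their centre line; the grasp point (between the pads) lies 19 mm behind it; z points along the fingers, y is the line along which they close (so a half turn about z gives the same grasp; the last joint's range is limited). The gripper opens to 85 mm and grips with 20 to 120 N. Pads are 22 mm wide; open, the fingers measure 114 mm over their backs; the gripper's body (76 mm by 85 mm) begins 54 mm behind the grasp point. The pads swing forward as they close: fully open they stand 13 mm farther back than shut.
Start: joints at [1.089, 0.15, 1.437, -0, 1.554, -0.134], TCP at [0.196, 0.541, 0.231] pointing down, gripper open.
Joint ranges: [-2.8, 2.8], [-0.68, 2.1], [0.12, 2.68], [-1.39, 4.53], [0.16, 2.79], [-2.81, 2.81]. Speed limits (rad/s): [1.89, 1.89, 2.22, 3.01, 3.01, 3.01].

INTERFACE

Orientations are given as a unit quaternion [x, y, z, w].
In Python, from workcell import ctrl gives the robot as it stands.
- The arm moves only by the tool jog_arm, never from a script. Its argument "series" is a list of rows, each a list of 3 entries, a list of its own where there are three numbers: the turn, a rotation vector about the tool's x, y, z in units of pi rad (1.0 is pi rad), then the shift along the tool's x, y, z in units of 0.5 m (1.0 is 0.5 m), then the closure, from -1 (fully open) to 1 (shut), so that 0 is half open. A call has 1 to 8 rows; each row shifts and turns the commanded pose from where the row before left it, along the tool's axes as they then stand; what a row does not reach is not made up. A row lasts 1/8 s, in which the tool goes at most 62.5 mm and 10.7 degrees, less where a joint would pass 70% of its speed; a pose out of reach is approached as far as the arm can. A call with a number of a shift or a turn outside -1 to 1 is refused whole. A call with a gripper value outside its range is refused whole. The fingers move at their own pace and stop on an object; the grip force is fixed at half the most. Time passes only in rows, so rows that do not move let the fingers close. It gives the time, the measured TCP pose, the force, the opening and the grip force at its end, in the units of the state.
- ctrl.observe(): the state, without advancing time (a new reading comes with each control period).
- ctrl.grab_frame(name): name is "scene" or "top" or "wrist"; returns a dict with "color" (480x640x3 uint8, red, green, blue), "vfov" (degrees; the focal length in pixels is half the picture's height over the tangent of half this angle, whatever the lens; pixels are square), "cx", "cy" (the principal point, pixels), "T" (4x4, takes a point from camera to world coordinates). Camera axes: x right, y down, z forward; pixel columns grow to the right and rows downward; lengths in m; the calibration is good to about 2 mm. A picture is of the moment at which its call begins. There is no depth.
- ctrl.close_job(): hands the job in; it is judged then, once.
Trained networks look in a picture, given as the dict that the camera call returned (one of the last four; its "shot" number tells which), for a name from the list of things; names that differ only in an ending like _2 or _b are one class to them, and where a whole thing is asked for, a point or a joint stands for the part that bears it (a point fixed in the world has none). Each returns a list of dicts, best first, with "confidence" (0 to 1); they miss things now and then, are a little off and sometimes report something else, mostly with a low value. They report only what shows in the picture. A call takes as long as a camera call.
- ctrl.find_in(picture, target): "xy" ([column, row] in pixels, amid what is visible of it).
The state is a dict: "t": time; "joint_pos": joint angles; "dq": joint speeds; "tau": joint torques, N m; "position": TCP position; "tool_rot": TCP orientation; "wrist_force": force on the tool from outside, world axes, zero at the start; "moment": the same for the moment, N m; "gripper_width": finger opening in m; "finger_force": force on a finger pad.
Only numpy, scipy, OpenCV 4.12 (cv2) and the standard library are available. Lean on these libraries where they do the work, as an engineer would, in place of code of your own. Each camera call takes 0.05 s, during which the arm holds its last target. There are 200 camera calls.

TASK

Put the slotted aluminium cover back on the grey dust box: tilt it so that its plain edge hooks under the steel lip, push it in against the spring there, and lower the other edge until the cover lies flat in its recess. Then slide the red-knobbed bolt fully home through the steel staple on the cover, let go, and leave the other things on the desk where they are.

Things in the scene. Friction and masses are not known exactly. Their poses are not given: they have to be found in the camera images.
- dust_box: Grey low box, 252 x 184 mm, fixed on a drawing board whose top is 12 mm over the desk. Origin on the board under the centre of the seated cover; x from the lip side (away from the robot) to the bolt side (nearest it), z up. In mm: recess y -73 to 73, opposite wall at x 73, ledges for the cover at z 44 (lip-side one x -83 to -50), side walls and bolt deck top z 50. Seated, the cover's frame is the box frame raised 44 mm.
- lip_edge (a point): middle of the lower free edge of the fixed steel lip, at box x -64, z 54.5 mm. The lip covers box x -101 to -64 over the whole width, top z 58.5, so the slot between ledge and lip is 10.5 mm high. It takes the cover tilted up to about 20 degrees at full depth.
- strip_stop (a point): face of the orange sprung strip in the slot when pushed fully back to its hard stop (fixed point, box x -76, z 49 mm). At rest the face is at x -70; it pushes with 3.6 N there, 9 N at the stop. Strip to opposite wall: 143 mm at rest, 149 pushed back, cover 146: so keep pushing while the staple edge goes down. On release the spring shoves the cover 3 mm back to that wall.
- cover: Loose aluminium plate 146 (x) x 138 (y) x 6 mm, 0.2 to 0.4 kg, flat on the same board. Origin: centre of its underside; z up, x from plain (hook) edge to staple edge. Black handle over its middle: bar along y, 12 mm thick in x, 90 long, z 22 to 40, on two legs; grip it across x at z 31. Steel staple at x 57 to 69, opening 20 wide, 16 high, top z 26.
- cover_hook_edge (a point): middle of the cover's plain edge, at its underside (cover frame x -73, z 0 mm); this edge goes under the lip
- cover_staple_edge (a point): middle of the cover's staple edge, at its underside (cover frame x 73, z 0 mm)
- bolt (a joint): travel of the steel bolt on the box's deck, m: 0 drawn back, 0.032 fully shot, at its stop. Slides along box -x (towards the lip), 2.5 N of friction, stays where left. Starts at 0 to 0.006. Rod 8 mm thick, axis at box y 0, z 60 mm; its tip is at box x 75 mm at 0 and 43 mm at 0.032, through the staple of the seated cover.
- bolt_knob (a point): grip point of the bolt's red upright knob, 12 mm thick, its top 12 mm above this point; the point is at box x 128 mm (bolt at 0), z 92 mm, and moves with the bolt. Steel guides beside its path reach up to box z 68 mm.
- ink_bottle: bystander, leave it alone: dark ink bottle, 42x42x66 mm; origin under its centre
- tape_b: bystander, leave it alone: roll of tan tape with a red core, 93x93x30 mm, lying flat; origin under its centre
- lead_case: bystander, leave it alone: mint green and white flat case, 60x102x19 mm; origin under its centre
- block_eraser: bystander, leave it alone: eraser in a blue sleeve, 23x58x13 mm; origin under its centre
- marker_green: bystander, leave it alone: white marker with a green cap, 18x125x19 mm; origin under its centre

How it is judged:
On the way, in this order (a step that is already met when the one before it is completed fails the run):
1. the cover's plain edge is under the lip while the cover is still tilted (x of cover_hook_edge in the frame of dust_box below -0.0655 m and z of cover_hook_edge in the frame of dust_box between 0.041 and 0.0525 m and angle between cover's own z axis and vertical above 0.045 rad), for 0.05 s.
2. the cover lies flat in its recess, its plain edge under the lip (x of cover_hook_edge in the frame of dust_box between -0.08 and -0.0675 m and z of cover_hook_edge in the frame of dust_box between 0.041 and 0.0475 m and z of cover_staple_edge in the frame of dust_box below 0.0475 m and angle between cover's own z axis and vertical below 0.035 rad), for 0.2 s.
3. the bolt is fully home (value of joint bolt above 0.028 m), for 0.2 s.
At the end, for the whole second after the job is handed in: The cover is at rest, flat (within 2 degrees) on its ledges (edges within 3.5 mm of them), its plain edge at least 3.5 mm under the lip; the bolt is shot at least 28 of 32 mm; the five bystanders are within 30 mm of where they stood (all of step 2 and value of joint bolt above 0.028 m and linear speed of cover below 0.02 m/s); the robot touches nothing.
It fails at once if the ink bottle is shoved more than 30 mm (distance of ink_bottle from where it was at the start of the episode above 0.03 m).
It fails at once if the tape b is shoved more than 30 mm (distance of tape_b from where it was at the start of the episode above 0.03 m).
It fails at once if the lead case is shoved more than 30 mm (distance of lead_case from where it was at the start of the episode above 0.03 m).
It fails at once if the block eraser is shoved more than 30 mm (distance of block_eraser from where it was at the start of the episode above 0.03 m).
It fails at once if the marker green is shoved more than 30 mm (distance of marker_green from where it was at the start of the episode above 0.03 m).
It also fails if it takes over 48 s, if anything falls off the work surface, if the arm or the gripper's body presses on something with over 40 N, if the wrist force passes 120 N, or if a joint passes its speed limit or range.

## Working session

There is one attempt and no reset: what is moved stays moved. The work goes in short steps, Python scripts to look and compute and a tool call to move; the robot and the scene stay as the last step left them, time stands still between calls to the robot, and variables do not carry over. Pictures are saved under pics/ and viewed, at most 10 in all, crops included, and the job is handed in when it is done.

Besides the shell and the picture viewer there is one more tool, called after "Request:" as name(argument=value, ...) on one line, values as JSON. jog_arm: Moves the arm, as the interface text tells. Its arguments: {"type":"object","properties":{"series":{"type":"array"}},"required":["series"]}

```bash
mkdir -p pics
cat > h.py <<'E'
import numpy as np,cv2
from scipy.spatial.transform import Rotation as R
from workcell import ctrl
def K(p):
    f=p["color"].shape[0]/2/np.tan(np.radians(p["vfov"])/2); return f,p["cx"],p["cy"]
def ray(p,uv):
    f,cx,cy=K(p);T=np.array(p["T"]);d=T[:3,:3]@np.array([(uv[0]-cx)/f,(uv[1]-cy)/f,1]);return T[:3,3],d
def at(p,uv,z):
    o,d=ray(p,uv);return o+d*(z-o[2])/d[2]
def proj(p,X):
    f,cx,cy=K(p);T=np.array(p["T"]);c=(np.atleast_2d(X)-T[:3,3])@T[:3,:3];return np.c_[c[:,0]/c[:,2]*f+cx,c[:,1]/c[:,2]*f+cy]
def save(p,n,crop=None,s=1):
    im=p["color"][:,:,::-1]
    if crop: im=im[crop[1]:crop[3],crop[0]:crop[2]]
    cv2.imwrite("pics/"+n,cv2.resize(im,None,fx=s,fy=s,interpolation=cv2.INTER_CUBIC))
E
python3 - <<'E'
from h import *
import pickle
print(ctrl.observe())
ps={n:ctrl.grab_frame(n) for n in("top","scene")}
pickle.dump(ps,open("p.pkl","wb"))
for n,p in ps.items():
    save(p,n+".png");print(n,p["vfov"],np.round(p["T"],3).tolist())
    for t in("dust_box","cover","bolt_knob","lip_edge","cover_hook_edge","cover_staple_edge","ink_bottle","tape_b","lead_case","block_eraser","marker_green"):
        r=ctrl.find_in(p,t)[:1]; print(t,[(np.round(q["xy"]),round(q["confidence"],2),np.round(at(p,q["xy"],.05),3)) for q in r])
E
```

```text
{'t': 0.0, 'joint_pos': array([ 1.08901376e+00,  1.50973785e-01,  1.43801567e+00, -2.79929753e-06,
        1.55379120e+00, -1.33970110e-01]), 'dq': array([-4.80101295e-04,  2.79874721e-04, -4.73383908e-05, -5.36801899e-04,
        3.31339131e-04,  3.51526555e-04]), 'tau': array([-2.05621836e-03, -7.13066053e+01, -5.70866346e+01, -4.50288389e-04,
        9.08607821e-03, -6.72722695e-05]), 'position': array([0.19587528, 0.5403535 , 0.23069006]), 'tool_rot': array([ 1.73030914e-01,  9.84916215e-01, -5.66494389e-04, -1.78669667e-04]), 'wrist_force': array([-0.33940158,  0.22368676, -0.15760515]), 'moment': array([0.00293259, 0.0225675 , 0.01439156]), 'finger_force': 0.0, 'gripper_width': 0.08558191068819354}
top 53.48605471283908 [[-0.019, -0.99, 0.14, 0.431], [-1.0, 0.015, -0.027, 0.101], [0.025, -0.141, -0.99, 1.431], [0.0, 0.0, 0.0, 1.0]]
dust_box [(array([367., 260.]), 0.55, array([ 0.567, -0.065,  0.05 ]))]
cover [(array([277., 254.]), 0.91, array([0.588, 0.198, 0.05 ]))]
bolt_knob [(array([368., 291.]), 0.57, array([ 0.477, -0.066,  0.05 ]))]
lip_edge [(array([366., 260.]), 0.66, a
[... 729 characters left out ...]
rray([ 0.568, -0.054,  0.05 ]))]
cover [(array([305., 286.]), 0.67, array([0.576, 0.239, 0.05 ]))]
bolt_knob [(array([386., 226.]), 0.42, array([ 0.486, -0.107,  0.05 ]))]
lip_edge [(array([358., 228.]), 0.61, array([ 0.561, -0.051,  0.05 ]))]
cover_hook_edge [(array([306., 285.]), 0.79, array([0.579, 0.232, 0.05 ]))]
cover_staple_edge [(array([304., 285.]), 0.68, array([0.582, 0.238, 0.05 ]))]
ink_bottle [(array([268., 241.]), 0.48, array([0.77 , 0.149, 0.05 ]))]
tape_b [(array([296., 199.]), 0.66, array([ 0.803, -0.06 ,  0.05 ]))]
lead_case [(array([283., 388.]), 0.61, array([0.451, 0.539, 0.05 ]))]
block_eraser []
marker_green [(array([376., 184.]), 0.59, array([ 0.61 , -0.273,  0.05 ]))]
```

Run:
```python
from h import *
import pickle
ps=pickle.load(open("p.pkl","rb"))
save(ps["top"],"topc.png",(220,150,440,310),3.5)
save(ps["scene"],"scenec.png",(220,140,460,340),3.3)
```

```text
(no output)
```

View pics/topc.png

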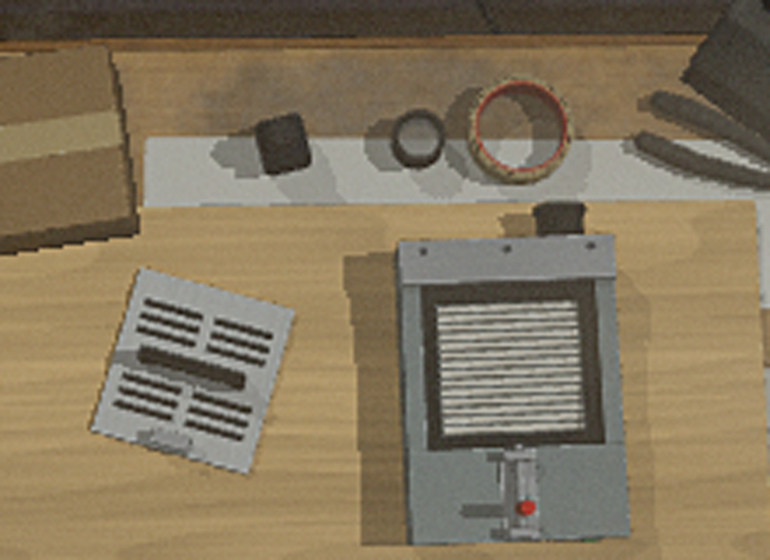

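View pics/scenec.png

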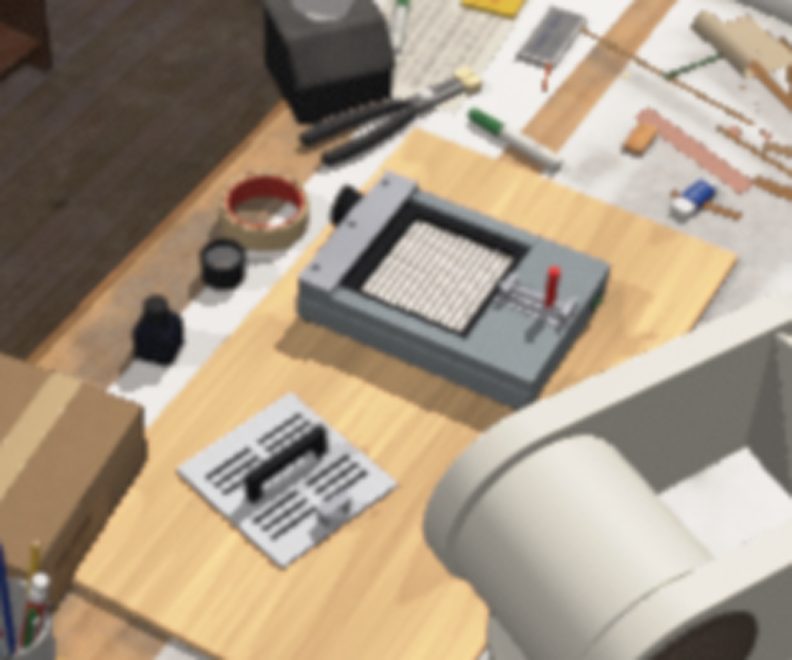

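The views show the cover at left, crop corners (143,268), (295,313), (250,473) and (90,431), with the staple edge towards the robot. The box is at right, with lip corners (400,240) and (613,235), deck corners (627,538) and (408,545), and the red knob at (527,507).

```bash
cat >> h.py <<'E'
from scipy.optimize import least_squares
def fit2(p,uv,X,x0):  # planar pose x,y,yaw ; X in body frame, frame origin at z=12mm
    uv=np.array(uv,float);X=np.array(X,float)/1000
    def w(q): return R.from_euler("z",q[2]).apply(X)+[q[0],q[1],.012]
    s=least_squares(lambda q:(proj(p,w(q))-uv).ravel(),x0);return s.x,np.abs(s.fun).max()
E
python3 - <<'E'
from h import *
import pickle
ps=pickle.load(open("p.pkl","rb"));p=ps["top"]
t=lambda l:[(220+a/3.5,150+b/3.5) for a,b in l]
s=lambda l:[(220+a/3.3,140+b/3.3) for a,b in l]
C=[(-73,69,6),(-73,-69,6),(73,-69,6),(73,69,6)]
B=[(-101,-92,58.5),(-101,92,58.5),(151,92,50),(151,-92,50)]
# box x -> world -x ; y-> world -y
print(fit2(p,t([(400,240),(613,235),(627,538),(408,545)]),B,[.57,-.06,3.14]))
print(fit2(p,t([(295,313),(143,268),(90,431),(250,473)]),C,[.58,.2,3.14]))
q=ps["scene"]
print(fit2(q,s([(300,282),(390,175),(607,262),(515,393)]),B,[.57,-.06,3.14]))
print(fit2(q,s([(293,393),(178,470),(283,567),(397,485)]),C,[.58,.2,3.14]))
print(at(p,t([(527,507)])[0],.116))
E
```

```text
(array([ 0.58870497, -0.06074734,  3.15140059]), np.float64(1.1109340052700531))
(array([0.58755991, 0.20354761, 2.84806178]), np.float64(0.7624888569319523))
(array([ 0.5909907 , -0.05301279,  3.13221962]), np.float64(3.105171361689713))
(array([0.58877505, 0.20791026, 2.84634105]), np.float64(0.6170474435545543))
[ 0.46474759 -0.06382102  0.116     ]
```

Request:
jog_arm(series=[[[0,0,0],[-0.108,-0.041,0],-0.3],[[0,0,0],[-0.108,-0.041,0],-0.3],[[0,0,0],[-0.108,-0.041,0],-0.3],[[0,0,0],[-0.108,-0.041,0],-0.3],[[0,0,0],[-0.108,-0.041,0],-0.3],[[0,0,0],[-0.108,-0.041,0],-0.3],[[0,0,0],[-0.108,-0.041,0],-0.3],[[0,0,0],[-0.108,-0.041,0],-0.3]])

```text
t: 2.2
position: [0.5475, 0.2377, 0.2314]
tool_rot: [0.173, 0.985, 0.0, 0.0]
wrist_force: [0.9, 0.2, -0.4]
gripper_width: 0.0554
finger_force: 0.0
```

Request:
jog_arm(series=[[[0,0,0.059],[0,0,0],-0.3],[[0,0,0.059],[0,0,0],-0.3],[[0,0,0.059],[0,0,0],-0.3],[[0,0,0.059],[0,0,0],-0.3],[[0,0,0.059],[0,0,0],-0.3],[[0,0,0.059],[0,0,0],-0.3],[[0,0,0.059],[0,0,0],-0.3],[[0,0,0.059],[0,0,0],-0.3]])

```text
t: 3.2
position: [0.5462, 0.2391, 0.2313]
tool_rot: [0.795, 0.607, -0.0, 0.0]
wrist_force: [0.4, -0.1, -0.2]
gripper_width: 0.0556
finger_force: 0.0
```

```bash
cat >> h.py <<'E'
def go(pos,Rt=None):
    s=ctrl.observe();R0=R.from_quat(s["tool_rot"]);d=R0.inv().apply(np.array(pos)-s["position"])
    print("t",round(s["t"],2),"pos",np.round(s["position"],4),"shift units",np.round(d/.5,4),"len",round(np.linalg.norm(d),4))
    if Rt is not None: print("turn units",np.round((R0.inv()*Rt).as_rotvec()/np.pi,4))
    return s
def down(yang,tilt=0): # tool y at world angle yang, z down; tilt lifts staple edge (rot about world +y-ish horiz axis perpendicular)
    y=np.array([np.cos(yang),np.sin(yang),0]);z=np.array([0,0,-1.]);x=np.cross(y,z)
    M=R.from_matrix(np.c_[x,y,z]); ax=np.cross([0,0,1],y)
    return R.from_rotvec(ax*tilt)*M
E
python3 - <<'E'
from h import *
import pickle
p=ctrl.grab_frame("wrist");pickle.dump(p,open("w1.pkl","wb"));save(p,"w1.png")
go([.588,.205,.231],down(2.847-np.pi))
C=np.array([(-73,69,6),(-73,-69,6),(73,-69,6),(73,69,6)])/1000
print(proj(p,R.from_euler("z",2.847).apply(C)+[.588,.205,.012]).round())
E
```

```text
t 3.25 pos [0.5462 0.2391 0.2313] shift units [-0.0428  0.099   0.0006] len 0.0539
turn units [0.     0.     0.0058]
[[442. 286.]
 [460. 150.]
 [302. 146.]
 [301. 282.]]
```

View pics/w1.png

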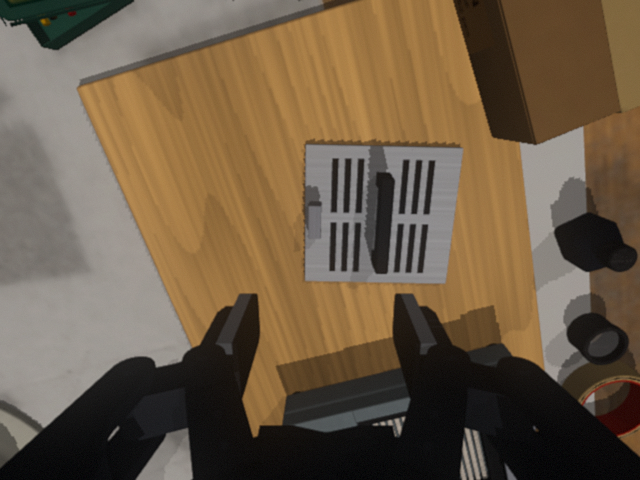

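The wrist view confirms it: cover corners are at (445,284), (462,149), (305,143) and (305,282), with the handle about (384,222).

Run:
```python
from h import *
import pickle
p=pickle.load(open("w1.pkl","rb"))
C=[(-73,69,6),(-73,-69,6),(73,-69,6),(73,69,6)]
f,e=fit2(p,[(445,284),(462,149),(305,143),(305,282)],C,[.588,.205,2.85]);print(f,e)
print(at(p,(384,222),.052))
go([f[0],f[1],.025],down(f[2]-np.pi))
```

```text
[0.59105237 0.20575651 2.85280299] 1.3915876596820738
[0.5922582  0.21196857 0.052     ]
t 3.25 pos [0.5462 0.2391 0.2313] shift units [-0.0397  0.1045  0.4126] len 0.2137
turn units [0.     0.     0.0039]
```

Request:
jog_arm(series=[[[0,0,0.0045],[-0.02,0.051,0],-0.3],[[0,0,0],[-0.0208,0.051,0],-0.3],[[0,0,0],[0,0,0.11],-0.3],[[0,0,0],[0,0,0.11],-0.3],[[0,0,0],[0,0,0.11],-0.3],[[0,0,0],[0,0,0.06],-0.3],[[0,0,0],[0,0,0.02],-0.3],[[0,0,0],[0,0,0],-0.3]])

```text
t: 4.25
position: [0.5907, 0.2054, 0.0265]
tool_rot: [0.797, 0.604, -0.0, 0.0]
wrist_force: [0.1, 0.0, 0.2]
gripper_width: 0.0555
finger_force: 0.0
```

Request:
jog_arm(series=[[[0,0,0],[0,0,0],1],[[0,0,0],[0,0,0],1],[[0,0,0],[0,0,0],1],[[0,0,0],[0,0,0],1],[[0,0,0],[0,0,0],1]])

```text
t: 4.88
position: [0.5906, 0.2061, 0.0275]
tool_rot: [0.797, 0.604, 0.001, 0.0]
wrist_force: [-0.5, -0.5, 7.8]
gripper_width: 0.0107
finger_force: 60.0
```

Request:
jog_arm(series=[[[0,0,0],[0,0,-0.03],1],[[0,0,0],[0,0,-0.07],1],[[0,0,0],[0,0,-0.1],1],[[0,0,0],[0,0,-0.1],1],[[0,0,0],[0,0,-0.05],1],[[0,0,0],[0,0,0],1]])

```text
t: 5.62
position: [0.5906, 0.2062, 0.2039]
tool_rot: [0.797, 0.604, 0.002, 0.001]
wrist_force: [-0.4, 0.7, -3.8]
gripper_width: 0.0109
finger_force: 58.9
```

Run:
```python
from h import *
import pickle
s=ctrl.observe();print(s["wrist_force"],s["moment"],s["position"])
p=ctrl.grab_frame("wrist");p["st"]=s;pickle.dump(p,open("w2.pkl","wb"));save(p,"w2.png")
go([.586,-.057,.2],down(.003))
```

```text
[-0.36905957  0.68946496 -3.82684671] [ 0.02212725 -0.02825021  0.05693722] [0.59056731 0.20617848 0.20390412]
t 5.67 pos [0.59   0.2061 0.2017] shift units [-0.5087  0.1346  0.0034] len 0.2631
turn units [ 0.0003 -0.0001 -0.0881]
```

View pics/w2.png

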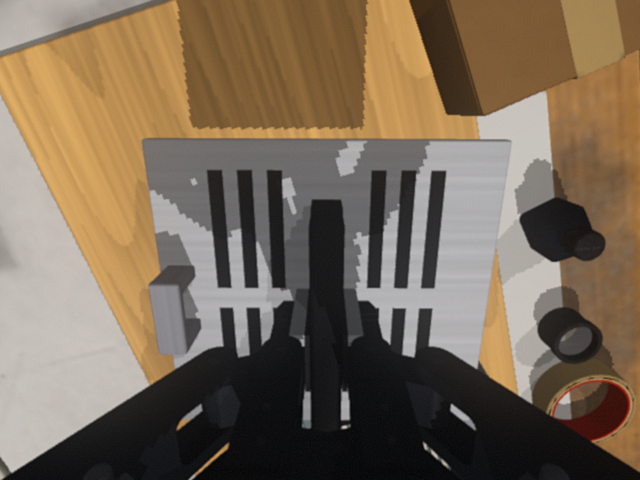

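The cover is held. Its far corners are at (144,140) and (510,140), the handle end is at (312..343,200), and the slot midline is at row 298.

Run:
```python
from h import *
import pickle
p=pickle.load(open("w2.pkl","rb"));s=p["st"];Rt=R.from_quat(s["tool_rot"]);P=s["position"]
B=R.from_matrix(np.array([[0,-1,0],[-1,0,0],[0,0,-1.]]).T.T) # columns: cover axes in tool: x=-ty, y=-tx, z=-tz
X=np.array([(73,-69,6),(-73,-69,6),(6,-45,40),(-6,-45,40),(-40,0,6)])/1e3
uv=np.array([(144,140),(510,140),(312,200),(343,200),(0,298)],float)
def w(q,X): return Rt.apply(R.from_rotvec([q[3],q[4],q[5]]).apply(B.apply(X))+q[:3])+P
def r(q):
    e=(proj(p,w(q,X))-uv).ravel(); e=np.delete(e,8); return np.r_[e,np.array(q[3:])*[60,100,100],q[1]*2000]
o=least_squares(r,[0,0,.015,0,0,0]);print("cover origin in tool mm",o.x[:3]*1e3,"rot deg",np.degrees(o.x[3:]));print(o.fun.round(1))
```

```text
cover origin in tool mm [ 1.34015398  0.25254908 13.54844479] rot deg [-0.04165904 -5.92790936  0.12301006]
[  2.1  -5.9  -1.9  -5.   -3.    5.1   2.5   5.2  -1.9  -0.  -10.3   0.2
   0.5]
```

Request:
jog_arm(series=[[[0,0,0],[-0.085,0.025,0],1],[[0,0,0],[-0.085,0.025,0],1],[[0,0,0],[-0.085,0.025,0],1],[[0,0,0],[-0.085,0.025,0],1],[[0,0,0],[-0.085,0.025,0],1],[[0,0,0],[-0.086,0.025,0],1],[[0,0,-0.045],[0,0,0],1],[[0,0,-0.043],[0,0,0],1]])

```text
t: 6.68
position: [0.5924, -0.0608, 0.1993]
tool_rot: [0.705, 0.709, -0.001, -0.001]
wrist_force: [0.3, 0.4, -1.9]
gripper_width: 0.0114
finger_force: 58.8
```

Request:
jog_arm(series=[[[0,0,0],[0,0,0.05],1],[[0,0,0],[0,0,0.01],1],[[0,0,0],[0,0,0],1]])

```text
t: 7.05
position: [0.5928, -0.0602, 0.1706]
tool_rot: [0.706, 0.708, -0.0, -0.001]
wrist_force: [-0.5, 0.7, -2.4]
gripper_width: 0.0108
finger_force: 58.7
```

Run:
```python
from h import *
import pickle
p=ctrl.grab_frame("wrist");q=ctrl.grab_frame("top");p["st"]=s=ctrl.observe();p["top"]=q;pickle.dump(p,open("w3.pkl","wb"))
save(p,"w3.png")
go([.589,-.06,.17],down(.003))
```

```text
t 7.15 pos [ 0.5933 -0.0603  0.1718] shift units [ 0.0006 -0.0085  0.0035] len 0.0046
turn units [ 0.0001  0.0001 -0.0002]
```

View pics/w3.png

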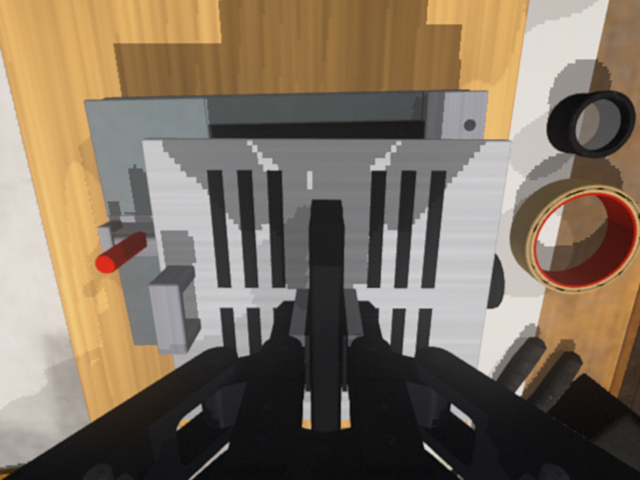

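The wrist view shows the box behind the cover: deck corner (86,101), lip corner (487,91), lip front edge (427,93), knob top (105,263). The cover corners are still at (144,140) and (510,140).

Run:
```python
from h import *
import pickle
p=pickle.load(open("w3.pkl","rb"));s=p["st"]
X=[(151,-92,50),(-101,-92,58.5),(-64,-92,58.5),(73,-92,50)]
f,e=fit2(p,[(86,101),(487,91),(427,93)],X[:3],[.589,-.06,3.145]);print(f,e)
w=lambda X,f:R.from_euler("z",f[2]).apply(np.array(X)/1e3)+[f[0],f[1],.012]
for g in (f,[.589,-.06,3.145]): print(proj(p,w(X+[(151,92,50),(128,0,104),(125,0,104),(-73,-92,50)],g)).round().tolist())
# cover corners predicted if origin at tool (tx,0,14)
Rt=R.from_quat(s["tool_rot"])
for o in ([0,0,.0135],[.003,0,.0135]):
  B=np.array([[0,-1,0],[-1,0,0],[0,0,-1.]])
  Y=np.array([(73,-69,6),(-73,-69,6),(6,-45,40),(-6,-45,40),(57,-13,26),(69,-13,26)])/1e3
  print(proj(p,Rt.apply(Y@B.T+o)+s["position"]).round().tolist())
print(np.round(p["T"],3).tolist(),s["position"])
```

```text
[ 0.59242241 -0.06364501  3.1671877 ] 4.201445430718792
[[82.0, 102.0], [490.0, 91.0], [428.0, 93.0], [206.0, 99.0], [134.0, 352.0], [100.0, 271.0], [105.0, 270.0], [439.0, 93.0]]
[[77.0, 90.0], [488.0, 89.0], [426.0, 89.0], [203.0, 90.0], [126.0, 344.0], [91.0, 260.0], [97.0, 260.0], [437.0, 90.0]]
[[137.0, 140.0], [518.0, 141.0], [309.0, 226.0], [346.0, 226.0], [177.0, 296.0], [146.0, 296.0]]
[[136.0, 132.0], [519.0, 133.0], [308.0, 217.0], [347.0, 217.0], [176.0, 289.0], [144.0, 289.0]]
[[1.0, 0.003, -0.0, 0.593], [0.003, -0.951, -0.309, 0.02], [-0.001, 0.309, -0.951, 0.313], [0.0, 0.0, 0.0, 1.0]] [ 0.593264   -0.06026908  0.17175678]
```

Run:
```python
from h import *
import pickle
p=pickle.load(open("w3.pkl","rb"))
g=cv2.cvtColor(p["color"],cv2.COLOR_RGB2LAB).astype(float)
g=cv2.GaussianBlur(g,(5,3),0)
d=np.abs(np.diff(g,axis=0)).sum(2)
for c in list(range(95,205,15))+list(range(215,425,30))+list(range(432,486,10)):
    col=d[84:112,c];o=np.argsort(-col)[:3]+84.5;print(c,[(float(r),int(d[int(r),c])) for r in o])
save(p,"w3c.png",(70,75,500,150),1.85)
print(fit2(p["top"],[],[],[]) if 0 else "")
```

```text
95 [(98.5, 42), (99.5, 39), (97.5, 16)]
110 [(96.5, 50), (97.5, 47), (95.5, 20)]
125 [(99.5, 21), (96.5, 20), (95.5, 17)]
140 [(95.5, 25), (96.5, 23), (99.5, 20)]
155 [(95.5, 26), (98.5, 18), (99.5, 18)]
170 [(95.5, 22), (98.5, 21), (94.5, 20)]
185 [(98.5, 21), (94.5, 19), (97.5, 19)]
200 [(94.5, 28), (95.5, 20), (97.5, 18)]
215 [(94.5, 25), (93.5, 21), (95.5, 13)]
245 [(93.5, 30), (94.5, 24), (92.5, 14)]
275 [(92.5, 27), (93.5, 26), (91.5, 12)]
305 [(92.5, 30), (91.5, 23), (93.5, 17)]
335 [(91.5, 33), (92.5, 26), (90.5, 15)]
365 [(90.5, 25), (91.5, 23), (89.5, 10)]
395 [(90.5, 28), (89.5, 20), (91.5, 16)]
432 [(89.5, 31), (88.5, 22), (90.5, 15)]
442 [(89.5, 27), (88.5, 25), (91.5, 10)]
452 [(91.5, 32), (90.5, 26), (88.5, 23)]
462 [(88.5, 49), (89.5, 47), (91.5, 29)]
472 [(89.5, 38), (90.5, 34), (91.5, 19)]
482 [(89.5, 40), (90.5, 33), (91.5, 18)]
```

View pics/w3c.png

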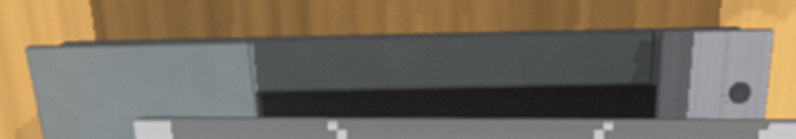

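Run:
```python
from h import *
import pickle
p=pickle.load(open("w3.pkl","rb"));s=p["st"];top=pickle.load(open("p.pkl","rb"))["top"]
Rt=R.from_quat(s["tool_rot"]);B=np.array([[0,-1,0],[-1,0,0],[0,0,-1.]])
BX=np.array([(151,-92,50),(-101,-92,58.5),(-64,-92,58.5),(73,-92,50)])/1e3
bu=np.array([(85.5,100.5),(487,90.7),(443-13,92.5),(207,97.2)])
CX=np.array([(73,-69,6),(-73,-69,6),(6,-45,40),(-6,-45,40)])/1e3
cu=np.array([(144,139.5),(510,139.5),(312,200),(343,200)])
TX=np.array([(-101,-92,58.5),(-101,92,58.5),(151,92,50),(151,-92,50)])/1e3
tu=np.array([(220+a/3.5,150+b/3.5) for a,b in [(400,240),(613,235),(627,538),(408,545)]])
def r(q,full=0):
    bx=lambda X:R.from_euler("z",q[2]).apply(X)+[q[0],q[1],.012]
    c=q[3:6];pr=lambda X:proj(p,X-c)
    cov=Rt.apply(CX@B.T+[q[6],0,q[7]])+s["position"]
    k=q[8:11]
    return np.r_[(pr(bx(BX))-bu).ravel()/2,(pr(cov)-cu).ravel()/2,(proj(top,bx(TX)-k)-tu).ravel()/.5,c/.003,k/.002,q[6]/.003,(q[7]-.0145)/.002]
o=least_squares(r,[.589,-.061,3.15,0,0,0,0,.0145,0,0,0]);q=o.x
print("box",q[:3],"cam",q[3:6]*1e3,"cover tx tz",q[6:8]*1e3,"top",q[8:]*1e3);print(o.fun.round(1))
J=np.linalg.inv(o.jac.T@o.jac);print("sd",np.sqrt(np.diag(J))*1e3)
```

```text
box [ 0.59167444 -0.06269526  3.15594914] cam [-0.04204759  0.12037882  4.57370977] cover tx tz [ 3.52046567 18.47169632] top [ 2.45612784 -1.61122374  2.04654499]
[ 0.2 -1.3  0.1  0.8 -1.6  0.3  0.5 -0.4  1.6 -4.7 -1.2 -4.7 -1.1  4.1
  1.1  4.1 -2.4 -0.2  1.6 -0.9  2.2 -0.1 -0.9  0.2 -0.   0.   1.5  1.2
 -0.8  1.   1.2  2. ]
sd [0.7321658  1.5390275  3.58437008 0.36046016 1.53662679 1.18691653
 1.56108452 1.33527752 0.94950255 1.51989101 1.8964964 ]
```

Run:
```python
from h import *
import pickle
p=pickle.load(open("w3.pkl","rb"));s=p["st"]
sc=ctrl.grab_frame("scene");pickle.dump(sc,open("sc.pkl","wb"));save(sc,"sc.png",(280,130,440,250),5)
Rt=R.from_quat(s["tool_rot"]);B=np.array([[0,-1,0],[-1,0,0],[0,0,-1.]])
C=np.array([(73,-69,6),(-73,-69,6),(-73,69,6),(73,69,6),(0,-45,40),(0,45,40)])/1e3
for nm,o,roll in(("flat",[.0,0,.0145],0),("low",[.0035,0,.0185],0),("roll",[.0013,0,.0135],-6)):
    w=lambda X:Rt.apply(R.from_euler("y",roll,degrees=True).apply(X@B.T)+o)+s["position"]
    print(nm,((proj(sc,w(C))-[280,130])*5).round().tolist(),"mid wrist",proj(p,w(np.array([[-.04,0,.006],[-.04,-.069,.006]]))).round().tolist())
```

```text
flat [[413.0, 441.0], [201.0, 352.0], [313.0, 228.0], [517.0, 309.0], [327.0, 331.0], [399.0, 247.0]] mid wrist [[417.0, 300.0], [431.0, 140.0]]
low [[410.0, 450.0], [198.0, 361.0], [310.0, 236.0], [514.0, 317.0], [324.0, 339.0], [396.0, 255.0]] mid wrist [[416.0, 289.0], [429.0, 130.0]]
roll [[411.0, 450.0], [200.0, 362.0], [311.0, 220.0], [517.0, 301.0], [323.0, 341.0], [395.0, 246.0]] mid wrist [[418.0, 298.0], [427.0, 135.0]]
```

View pics/sc.png

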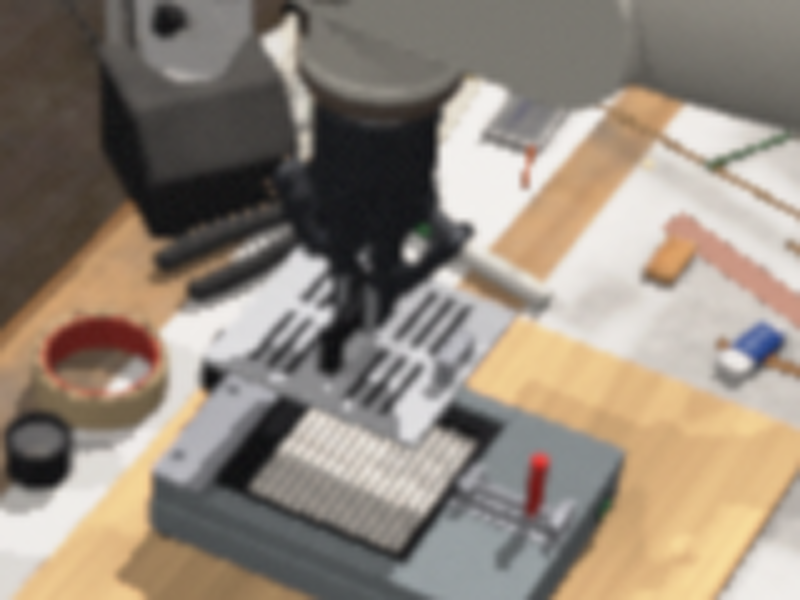

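The scene view shows the cover held level above the recess, with corners (408,441) and (517,317) matching the flat model.

Run:
```python
from h import *
import pickle
p=pickle.load(open("w3.pkl","rb"));s=p["st"];t=p["top"]
save(t,"t3.png",(315,205,415,310),5.7)
Rt=R.from_quat(s["tool_rot"]);B=np.array([[0,-1,0],[-1,0,0],[0,0,-1.]])
C=np.array([(73,-69,6),(-73,-69,6),(-73,69,6),(73,69,6)])/1e3
print(((proj(t,Rt.apply(C@B.T+[0,0,.0155])+s["position"])-[315,205])*5.7).round())
TX=np.array([(-101,-92,58.5),(-101,92,58.5),(151,92,50),(151,-92,50)])/1e3
print(((proj(t,R.from_euler("z",3.158).apply(TX)+[.5905,-.0625,.012])-[315,205])*5.7).round())
```

```text
[[171. 393.]
 [163.  86.]
 [451.  82.]
 [464. 388.]]
[[106.  74.]
 [464.  63.]
 [490. 559.]
 [124. 572.]]
```

View pics/t3.png

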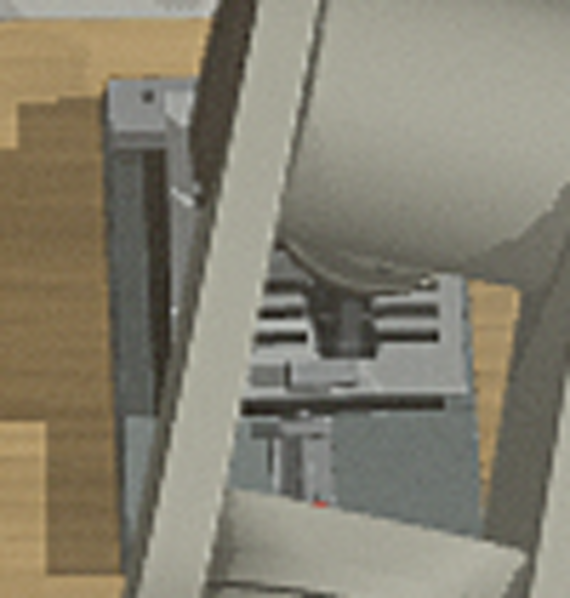

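The top view shows the cover's right staple corner at (466,390) and the box's lip corner at (107,82). Both agree with the models within about 1.5 mm.

```bash
cat >> h.py <<'E'
BOX=[.5895,-.0615,3.157]
def tcp(hx,hz,tdeg,tx=.001,tz=.0155,box=BOX):
    t=np.radians(tdeg);o=np.array([hx,0,hz])/1e3+.073*np.array([np.cos(t),0,np.sin(t)])+tz*np.array([-np.sin(t),0,np.cos(t)])
    Rt=down(box[2]-np.pi,t);return R.from_euler("z",box[2]).apply(o)+[box[0],box[1],.012]-Rt.apply([tx,0,0]),Rt
def est(tz=.0155,tx=.001,box=BOX):
    s=ctrl.observe();Rt=R.from_quat(s["tool_rot"]);B=np.array([[0,-1,0],[-1,0,0],[0,0,-1.]])
    w=Rt.apply(np.array([[-.073,0,0],[.073,0,0]])@B.T+[tx,0,tz])+s["position"]
    b=R.from_euler("z",box[2]).inv().apply(w-[box[0],box[1],.012])*1e3
    zc=Rt.apply([0,0,-1]);print("hook",b[0].round(1),"staple",b[1].round(1),"tilt",np.degrees(np.arccos(zc[2])).round(2),"F",s["wrist_force"].round(1),"t",s["t"])
E
python3 - <<'E'
from h import *
est()
for a in((-50,75,14),(-50,50,14)): go(*tcp(*a))
E
```

```text
hook [-76.8  -1.2 144.5] staple [ 69.1  -3.1 144.4] tilt 0.04 F [ 0.3  0.6 -2.8] t 7.2
t 7.2 pos [ 0.5933 -0.0603  0.1719] shift units [-0.0049 -0.0418  0.1044] len 0.0563
turn units [ 0.078  -0.0004 -0.0041]
t 7.2 pos [ 0.5933 -0.0603  0.1719] shift units [-0.0049 -0.0419  0.1544] len 0.08
turn units [ 0.078  -0.0004 -0.0041]
```

Request:
jog_arm(series=[[[0,0,0],[-0.005,-0.042,0],1],[[0,0,-0.0041],[0,0,0.05],1],[[0.026,0,0],[0,0,0],1],[[0.026,0,0],[0,0,0],1],[[0.026,0,0],[0,0,0],1],[[0,0,0],[0,0,0],1],[[0,0,0],[0,0,0],1]])

```text
t: 8.07
position: [0.5722, -0.0628, 0.1465]
tool_rot: [0.696, 0.707, -0.086, -0.085]
wrist_force: [0.2, 0.2, -2.7]
gripper_width: 0.0105
finger_force: 59.4
```

Run:
```python
from h import *
est()
for a in((-50,60,14),(-50,52,14)): go(*tcp(*a))
```

```text
hook [-4.980e+01  1.000e-01  1.019e+02] staple [9.19e+01 1.00e-01 1.37e+02] tilt 13.92 F [ 0.2  0.2 -2.7] t 8.075
t 8.07 pos [ 0.5722 -0.0628  0.1465] shift units [0.0001 0.0207 0.081 ] len 0.0418
turn units [ 0.0004  0.     -0.    ]
t 8.07 pos [ 0.5722 -0.0628  0.1465] shift units [0.0001 0.0245 0.0966] len 0.0498
turn units [ 0.0004  0.     -0.    ]
```

Request:
jog_arm(series=[[[0,0,0],[0,0.01,0.04],1],[[0,0,0],[0,0.009,0.036],1],[[0,0,0],[0,0.0055,0.0206],1],[[0,0,0],[0,0,0],1]])

```text
t: 8.57
position: [0.5719, -0.0628, 0.0959]
tool_rot: [0.696, 0.707, -0.087, -0.086]
wrist_force: [-0.8, -0.5, -2.4]
gripper_width: 0.0108
finger_force: 59.3
```

Request:
jog_arm(series=[[[0,0,0],[0,0.001,0.0039],1],[[0,0,0],[0,0.001,0.0039],1],[[0,0,0],[0,0,0],1]])

```text
t: 8.95
position: [0.5723, -0.0628, 0.0925]
tool_rot: [0.696, 0.707, -0.087, -0.086]
wrist_force: [-0.1, -0.7, -3.4]
gripper_width: 0.0108
finger_force: 59.3
```

Request:
jog_arm(series=[[[0,0,0],[0,0.0005,0.0019],1],[[0,0,0],[0,0.0005,0.0019],1],[[0,0,0],[0,0,0],1]])

```text
t: 9.32
position: [0.5723, -0.0628, 0.0904]
tool_rot: [0.696, 0.707, -0.087, -0.086]
wrist_force: [0.2, 0.2, -2.3]
gripper_width: 0.0105
finger_force: 59.3
```

Request:
jog_arm(series=[[[0,0,0],[0,0.0005,0.0019],1],[[0,0,0],[0,0,0],1]])

```text
t: 9.57
position: [0.5723, -0.0628, 0.0894]
tool_rot: [0.696, 0.707, -0.087, -0.086]
wrist_force: [-0.1, -0.2, -2.6]
gripper_width: 0.0109
finger_force: 59.3
```

Request:
jog_arm(series=[[[0,0,0],[0,0.0005,0.0019],1],[[0,0,0],[0,0,0],1]])

```text
t: 9.82
position: [0.5723, -0.0629, 0.0885]
tool_rot: [0.696, 0.707, -0.087, -0.086]
wrist_force: [0.7, -0.8, -1.1]
gripper_width: 0.0106
finger_force: 59.5
```

Request:
jog_arm(series=[[[0,0,0],[0,0.0005,0.0019],1],[[0,0,0],[0,0,0],1]])

```text
t: 10.07
position: [0.5722, -0.0628, 0.0879]
tool_rot: [0.696, 0.707, -0.087, -0.086]
wrist_force: [-3.4, 0.3, 4.5]
gripper_width: 0.0109
finger_force: 60.3
```

Request:
jog_arm(series=[[[0,0,0],[0,-0.001,-0.0039],1],[[0,0,0],[0,0.0097,-0.0024],1],[[0,0,0],[0,0.0097,-0.0024],1],[[0,0,0],[0,0,0],1]])

```text
t: 10.58
position: [0.5827, -0.0627, 0.0892]
tool_rot: [0.696, 0.707, -0.087, -0.086]
wrist_force: [-0.5, -0.4, -3.5]
gripper_width: 0.0109
finger_force: 59.4
```

Request:
jog_arm(series=[[[0,0,0],[0,0.0097,-0.0024],1],[[0,0,0],[0,0.0048,-0.0012],1],[[0,0,0],[0,0,0],1]])

```text
t: 10.95
position: [0.5899, -0.0626, 0.0894]
tool_rot: [0.696, 0.707, -0.087, -0.086]
wrist_force: [-0.1, -0.9, -3.7]
gripper_width: 0.0109
finger_force: 59.4
```

```bash
python3 -c "
from h import *
est()"
```

```text
hook [-67.5   0.1  44.7] staple [74.2  0.1 80.1] tilt 14.05 F [-0.1 -0.9 -3.7] t 10.95
```

Request:
jog_arm(series=[[[0,0,0],[0,0.0039,-0.001],1],[[0,0,0],[0,0.0039,-0.001],1],[[0,0,0],[0,0,0],1]])

```text
t: 11.32
position: [0.5936, -0.0626, 0.0895]
tool_rot: [0.696, 0.707, -0.087, -0.086]
wrist_force: [-4.9, -1.2, -1.7]
gripper_width: 0.0109
finger_force: 59.5
```

Request:
jog_arm(series=[[[0,0,0],[0,0.0039,-0.001],1],[[0,0,0],[0,0,0],1]])

```text
t: 11.58
position: [0.5956, -0.0626, 0.0896]
tool_rot: [0.696, 0.707, -0.087, -0.086]
wrist_force: [-6.1, -2.1, -1.2]
gripper_width: 0.0114
finger_force: 59.5
```

Request:
jog_arm(series=[[[0,0,0],[0,0.0029,-0.0007],1],[[0,0,0],[0,0,0],1]])

```text
t: 11.82
position: [0.5969, -0.0626, 0.0895]
tool_rot: [0.696, 0.707, -0.088, -0.086]
wrist_force: [-6.5, -1.2, -0.1]
gripper_width: 0.0109
finger_force: 59.6
```

Request:
jog_arm(series=[[[0,0,0],[0,0.0029,-0.0007],1],[[0,0,0],[0,0,0],1]])

```text
t: 12.08
position: [0.5983, -0.0625, 0.0896]
tool_rot: [0.696, 0.707, -0.088, -0.086]
wrist_force: [-7.8, -2.7, 0.7]
gripper_width: 0.0108
finger_force: 59.6
```

Request:
jog_arm(series=[[[0,0,0],[0,0.0019,-0.0005],1],[[0,0,0],[0,0,0],1]])

```text
t: 12.32
position: [0.5992, -0.0625, 0.0896]
tool_rot: [0.696, 0.707, -0.088, -0.086]
wrist_force: [-9.2, -0.6, 1.6]
gripper_width: 0.0105
finger_force: 59.7
```

```bash
python3 -c "
from h import *
est();print(ctrl.observe()['moment'])"
```

```text
hook [-76.7   0.2  44.7] staple [64.9  0.2 80.4] tilt 14.14 F [-9.2 -0.6  1.6] t 12.325
[-0.2984012   1.40318477  0.22488984]
```

Run:
```python
from h import *
f=lambda d:np.array([73*np.cos(np.radians(d))-15.1*np.sin(np.radians(d)),73*np.sin(np.radians(d))+15.1*np.cos(np.radians(d))])
for a in np.arange(14.14,1,-2.02):
    d=f(a-2.02)-f(a) # box x, z
    for m in(a,a-2.02):
        c,s=np.cos(np.radians(m)),np.sin(np.radians(m))
        # world x=-boxx ; tool y=(c,-s) tool z=(-s,-c) in (worldx,z)
        print(round(a,2),"y",round((-d[0]*c-d[1]*s)/500,5),"z",round((d[0]*s-d[1]*c)/500,5),end="  ")
    print()
```

```text
14.14 y -0.00097 z 0.00517  14.14 y -0.00116 z 0.00513  
12.12 y -0.00097 z 0.00517  12.12 y -0.00116 z 0.00513  
10.1 y -0.00097 z 0.00517  10.1 y -0.00116 z 0.00513  
8.08 y -0.00097 z 0.00517  8.08 y -0.00116 z 0.00513  
6.06 y -0.00097 z 0.00517  6.06 y -0.00116 z 0.00513  
4.04 y -0.00097 z 0.00517  4.04 y -0.00116 z 0.00513  
2.02 y -0.00097 z 0.00517  2.02 y -0.00116 z 0.00513
```

Request:
jog_arm(series=[[[-0.0112,0,0],[0,-0.001,0.0051],1],[[-0.0112,0,0],[0,-0.001,0.0051],1],[[0,0,0],[0,0,0],1]])

```text
t: 12.7
position: [0.5967, -0.0625, 0.0848]
tool_rot: [0.699, 0.71, -0.063, -0.062]
wrist_force: [-7.5, -1.6, -1.3]
gripper_width: 0.0108
finger_force: 59.5
```

Request:
jog_arm(series=[[[-0.0112,0,0],[0,-0.001,0.0051],1],[[-0.0112,0,0],[0,-0.001,0.0051],1],[[0,0,0],[0,0,0],1]])

```text
t: 13.08
position: [0.5948, -0.0626, 0.0798]
tool_rot: [0.701, 0.711, -0.038, -0.037]
wrist_force: [-7.3, -2.0, -1.1]
gripper_width: 0.0108
finger_force: 59.5
```

```bash
python3 -c "
from h import *
est();print(ctrl.observe()['moment'])"
```

```text
hook [-76.3   0.2  44.7] staple [68.9  0.2 60.1] tilt 6.05 F [-7.3 -2.  -1.1] t 13.075
[-0.31417146  1.32979552  0.18197137]
```

Request:
jog_arm(series=[[[0,0,0],[0,0.002,0],1],[[-0.0112,0,0],[0,-0.001,0.0051],1],[[0,0,0],[0,0,0],1]])

```text
t: 13.45
position: [0.595, -0.0626, 0.0771]
tool_rot: [0.701, 0.712, -0.025, -0.025]
wrist_force: [-9.1, -2.0, -0.4]
gripper_width: 0.0108
finger_force: 59.7
```

Request:
jog_arm(series=[[[-0.0056,0,0],[0,-0.0003,0.0026],1],[[-0.0056,0,0],[0,-0.0003,0.0026],1],[[0,0,0],[0,0,0],1]])

```text
t: 13.82
position: [0.5947, -0.0626, 0.0745]
tool_rot: [0.702, 0.712, -0.013, -0.012]
wrist_force: [-8.7, -1.4, -1.1]
gripper_width: 0.0105
finger_force: 59.8
```

```bash
python3 -c "
from h import *
est();print(ctrl.observe()['moment'])"
```

```text
hook [-77.6   0.2  44.4] staple [68.4  0.2 49.6] tilt 2.05 F [-8.7 -1.4 -1.1] t 13.825
[-0.27021038  1.42265332  0.21603677]
```

Request:
jog_arm(series=[[[-0.0056,0,0],[0,-0.0003,0.0026],1],[[-0.0058,0,0],[0,-0.0003,0.0028],1],[[0,0,0],[0,0,0.001],1],[[0,0,0],[0,0,0],1]])

```text
t: 14.32
position: [0.5944, -0.0626, 0.0715]
tool_rot: [0.702, 0.713, -0.0, 0.0]
wrist_force: [-9.3, -1.8, 1.5]
gripper_width: 0.0113
finger_force: 60.3
```

```bash
python3 -c "
from h import *
est();print(ctrl.observe()['moment'])"
```

```text
hook [-77.9   0.2  44. ] staple [68.1  0.2 44. ] tilt 0.01 F [-9.3 -1.8  1.5] t 14.325
[-0.25693273  1.56584909  0.24438351]
```

Request:
jog_arm(series=[[[0,0,0],[0,0,0.0014],1],[[0,0,0],[0,-0.002,0],1],[[0,0,0],[0,-0.003,0],1],[[0,0,0],[0,0,0],1]])

```text
t: 14.82
position: [0.5928, -0.0627, 0.0715]
tool_rot: [0.702, 0.713, 0.001, 0.001]
wrist_force: [-5.9, -0.6, 6.1]
gripper_width: 0.011
finger_force: 60.9
```

```bash
python3 -c "
from h import *
est();print(ctrl.observe()['moment'])"
```

```text
hook [-76.3   0.2  44.2] staple [69.7  0.2 43.8] tilt 0.13 F [-5.9 -0.6  6.1] t 14.825
[-0.19857846  0.99910523  0.25861142]
```

Request:
jog_arm(series=[[[0,0,0],[0,0,0],0],[[0,0,0],[0,0,0],0],[[0,0,0],[0,0,0],0],[[0,0,0],[0,0,-0.04],0],[[0,0,0],[0,0,-0.1],0],[[0,0,0],[0,0,-0.1],0],[[0,0,0],[0,-0.05,0],0],[[0,0,0],[0,0,0],0]])

```text
t: 15.82
position: [0.5669, -0.0629, 0.1915]
tool_rot: [0.702, 0.712, 0.001, 0.001]
wrist_force: [0.3, 0.9, -0.6]
gripper_width: 0.0427
finger_force: 0.0
```

Run:
```python
from h import *
import pickle
p=ctrl.grab_frame("wrist");pickle.dump(p,open("w4.pkl","wb"));save(p,"w4.png")
f=[.5895,-.0615,3.157]
w=lambda X,f:R.from_euler("z",f[2]).apply(np.array(X)/1e3)+[f[0],f[1],.012]
print(proj(p,w([(-73,-69,50),(73,-69,50),(73,69,50),(151,-92,50),(151,92,50),(125,0,104),(125,0,92)],f)).round().tolist())
print(ctrl.observe()["position"],ctrl.find_in(p,"bolt_knob")[:1])
```

```text
[[463.0, 125.0], [252.0, 125.0], [263.0, 304.0], [134.0, 90.0], [169.0, 329.0], [158.0, 246.0], [166.0, 240.0]]
[ 0.56747523 -0.0628641   0.19109177] [{'xy': [185.1, 227.1], 'confidence': 0.98}]
```

View pics/w4.png

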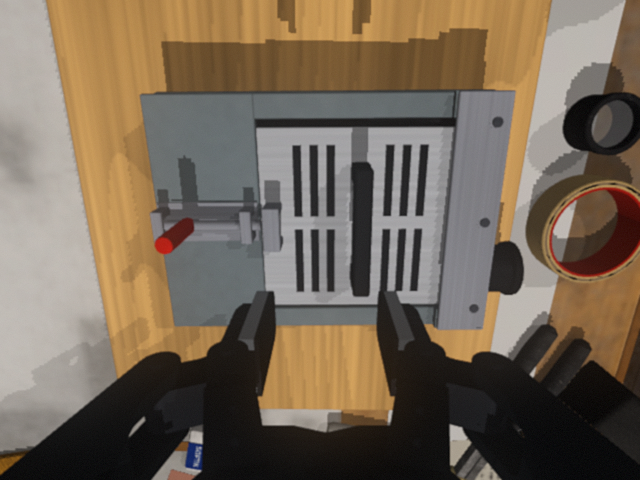

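The cover sits flat in the recess with its plain edge under the lip. The knob top is at (163,245) and its base at (190,226).

Run:
```python
from h import *
import pickle
p=pickle.load(open("w4.pkl","rb"))
print(at(p,(163,245),.116),at(p,(190,226),.085))
go([.4665,-.0638,.087],down(.0154))
```

```text
[ 0.46756697 -0.06281766  0.116     ] [ 0.47387395 -0.05998898  0.085     ]
t 15.93 pos [ 0.5678 -0.0629  0.1908] shift units [ 0.0013 -0.2029  0.2071] len 0.145
turn units [ 0.0007  0.     -0.0001]
```

Request:
jog_arm(series=[[[0,0,0],[0,-0.07,0],0.1],[[0,0,0],[0,-0.07,0],0.1],[[0,0,0],[0.001,-0.061,0],0.1],[[0,0,0],[0,0,0],0.1],[[0,0,0],[0,0,0.08],0.1],[[0,0,0],[0,0,0.07],0.1],[[0,0,0],[0,0,0.037],0.1],[[0,0,0],[0,0,0.02],0.1]])

```text
t: 16.92
position: [0.4677, -0.0639, 0.0859]
tool_rot: [0.702, 0.713, 0.0, -0.0]
wrist_force: [-1.1, -0.5, 0.6]
gripper_width: 0.0385
finger_force: 0.0
```

Request:
jog_arm(series=[[[0,0,0],[0,0,0],1],[[0,0,0],[0,0,0],1],[[0,0,0],[0,0,0],1],[[0,0,0],[0,0,0],1],[[0,0,0],[0,0,0],1]])

```text
t: 17.55
position: [0.4677, -0.064, 0.0876]
tool_rot: [0.702, 0.713, 0.001, 0.001]
wrist_force: [1.9, 0.3, 2.0]
gripper_width: 0.0101
finger_force: 59.2
```

Request:
jog_arm(series=[[[0,0,0],[0,0.01,0],1],[[0,0,0],[0,0.01,0],1],[[0,0,0],[0,0.01,0],1],[[0,0,0],[0,0.01,0],1],[[0,0,0],[0,0.006,0],1],[[0,0,0],[0,0,0],1]])

```text
t: 18.3
position: [0.4908, -0.0635, 0.0875]
tool_rot: [0.702, 0.713, 0.001, 0.001]
wrist_force: [2.8, 0.6, 4.2]
gripper_width: 0.0098
finger_force: 59.4
```

Request:
jog_arm(series=[[[0,0,0],[0,0.004,0],1],[[0,0,0],[0,0.004,0],1],[[0,0,0],[0,0,0],1]])

```text
t: 18.68
position: [0.4945, -0.0635, 0.0875]
tool_rot: [0.702, 0.713, 0.001, 0.001]
wrist_force: [-0.4, 2.5, 5.4]
gripper_width: 0.0099
finger_force: 59.7
```

Request:
jog_arm(series=[[[0,0,0],[0,0.004,0],1],[[0,0,0],[0,0,0],1]])

```text
t: 18.92
position: [0.4956, -0.0634, 0.0875]
tool_rot: [0.702, 0.713, -0.0, -0.0]
wrist_force: [-10.0, 0.7, 11.2]
gripper_width: 0.0098
finger_force: 60.5
```

Request:
jog_arm(series=[[[0,0,0],[0,0.002,0],1],[[0,0,0],[0,0,0],1]])

```text
t: 19.18
position: [0.4957, -0.0634, 0.0874]
tool_rot: [0.702, 0.713, -0.001, -0.001]
wrist_force: [-21.4, 1.5, 18.5]
gripper_width: 0.0099
finger_force: 61.5
```

Request:
jog_arm(series=[[[0,0,0],[0,0,0],0.1],[[0,0,0],[0,0,0],0.1],[[0,0,0],[0,0,0],0.1],[[0,0,0],[0,0,-0.04],0.1],[[0,0,0],[0,0,-0.1],0.1],[[0,0,0],[0,0,-0.1],0.1],[[0,0,0],[0,0,0],0.1]])

```text
t: 20.05
position: [0.4984, -0.0638, 0.2109]
tool_rot: [0.702, 0.713, 0.002, 0.003]
wrist_force: [0.8, 0.3, -1.3]
gripper_width: 0.0386
finger_force: 0.0
```

Run:
```python
from h import *
p=ctrl.grab_frame("wrist");save(p,"w5.png")
print(at(p,(163,245),.116), ctrl.observe()["position"])
```

```text
[ 0.39099636 -0.0708554   0.116     ] [ 0.49764833 -0.06362905  0.20858111]
```

View pics/w5.png

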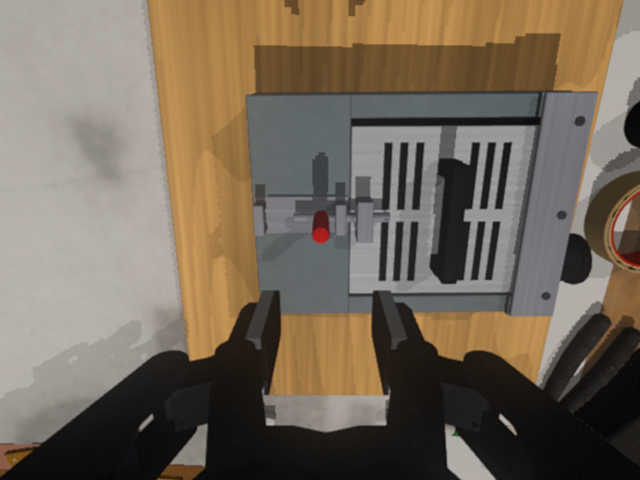

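The wrist view shows the bolt rod through the staple, with its tip near (390,215), the cover flat and the gripper clear. A hard stop was felt.

```bash
python3 -c "
from workcell import ctrl
print(ctrl.close_job())"
```

```text
the job is handed in; nothing more can be done
None
```

The cover is hooked under the lip and lies flat in its recess. The bolt is shot through the staple to its stop, the gripper is clear, and the job was handed in at about 20 s; no verdict was returned.

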